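# Roll a brass bar into the V-block and butt it against the stop

### The job

Get the brass bar ready for drilling without gripping it or picking it up: push it by its side with the fingers so that it rolls along the board and drops into the V of the steel V-block, then push it gently on its end along the V until its other end butts against the blue stop. Leave it lying there and take the hand away; do not disturb the aluminium bar, the tin, the spray can or the drill.

Things in the scene. Friction and masses are not known exactly. Their poses are not given: they have to be found in the camera images.
- drill_rest: Drilling station fixed to the bench: grey steel V-block, 170 long, 60 wide, 36 high, between two plywood boards flush with its top. Origin on the bench under the block's middle; x along the V towards the blue stop, y across, z up. Each board covers y 30 to 180 either side, x -105 to +115, top 36 above the bench; a wooden batten 8 high runs along its outer edge (y 168 to 180).
- vee (a point): Point on the V's centre line, mid-length of the V-block, level with the top of block and boards (36 above the bench); axes as drill_rest. The V runs the block's whole length (x -85 to +85), is 30 wide at the top, 15 deep, with 45 degree flanks and a 3 wide relief slot at the bottom.
- stop_face (a point): Point on the inner face of the blue stop, over the V's centre line, level with the board tops (36 above the bench); 85 from vee along x. The stop is a fixed plate 12 thick across the far end of the V, 60 wide, its top 64 above the bench.
- brass_bar: Solid brass round bar to set up, 30 diameter, 130 long, about 0.8 kg, black marker ring and line. Starts on one of the boards, roughly parallel to the V, 20 or more short of the stop. Origin at its centre; x is its axis, y and z turn as it rolls. Centre 15 above the board when on it; in the V 6 above board level, and 20 past vee towards the stop when butted. Slides in the V under 2 to 4 N.
- alu_bar: Solid aluminium (silver) round bar of the same size (30 diameter, 130 long, 0.25 kg) lying on the other packing board; to be left alone. Origin at its centre, x its axis.
- paste_tin: Small red round tin, 39 in diameter and 24 high, standing on the packing board near its far corner on the drill_rest's +y side; to be left alone. Origin at the centre of its underside.
- spray_can: White spray can, 52 in diameter, 150 high, standing on the bench beside the packing board on the +y side; to be left alone. Origin at the centre of its underside.
- cordless_drill: Yellow and black cordless drill lying on its side on the bench beside the packing board on the -y side, about 210 by 200, 68 high; to be left alone. Origin under its middle.
Not all that is in view belongs to the job. Of the things that look like the brass_bar, the smallest one is meant.

How it is judged:
By the outcome, as a careful person would: the job done as asked, in the order asked, and still so for the second after the job is handed in, with the robot touching nothing.
It also fails if it takes over 48 s, if anything falls off the work surface, if the arm or the gripper's body presses on something with over 40 N, if the wrist force passes 120 N, or if a joint passes its speed limit or range.

### The arm

A 6-joint arm with a two-finger parallel gripper is mounted at the origin on the work surface. World frame = base frame: x ahead of the robot, y to its left, z up, the work surface at z = 0. Lengths are in m, angles in rad, forces in N, time in s.
With the tool pointing down it reaches from about 0.275 to 0.85 m from the base axis. Payload 5.2 kg.
Tool frame: the origin (TCP) lies midway between the tips of the shut fingers; the grasp point (between the pads) lies 19 mm behind it; z points along the fingers, y is the line along which they close (so a half turn about z gives the same grasp; the last joint's range is limited). The gripper opens to 85 mm and grips with 20 to 120 N. Pads are 22 mm wide; open, the fingers measure 114 mm over their backs; the gripper's body (76 mm by 85 mm) begins 54 mm behind the grasp point. The pads swing forward as they close: fully open they stand 13 mm farther back than shut.
Start: joints at [1.025, 0.259, 1.535, -0, 1.348, -0.203], TCP at [0.185, 0.518, 0.231] pointing down, gripper open.
Joint ranges: [-3.14, 3.14], [-0.91, 2.08], [0.19, 2.58], [-1.22, 4.36], [0.22, 2.71], [-3.12, 3.12]. Speed limits (rad/s): [2.57, 2.57, 3.14, 3.14, 3.14, 3.14].

### API

Orientations are given as a 3x3 rotation matrix whose columns are the frame's x, y, z axes.
In Python, from station import telemetry, vision, order gives the robot as it stands.
- The arm moves only by the tool drive_tool, never from a script. Its argument "series" is a list of rows, each a list of 7 numbers: the shift along the tool's x, y, z in cm, then the turn, a rotation vector about the tool's x, y, z in rad, then the gripper command: -1 is shut, 1 is fully open, values between are in proportion. In form: [[tx, ty, tz, ax, ay, az, fingers], ...]. A call has 1 to 8 rows; each row is the pose to reach, as a shift and turn from the pose commanded when the call began, along the tool's axes at that moment; what a row does not reach only later rows make up. A row lasts 1/12 s, in which the tool goes at most 41.7 mm and 7.16 degrees, less where a joint would pass 70% of its speed; a pose out of reach is approached as far as the arm can. A call with a gripper value outside its range is refused whole. The fingers move at their own pace and stop on an object; "grip_force" is the grip in N (left out, the last holds). Time passes only in rows, so rows that repeat a pose let the fingers close. It gives the time, the measured TCP pose, the force, the opening and the grip force at its end, in the units of the state.
- telemetry.read_state(): the state, without advancing time (a new reading comes with each control period).
- vision.grab_frame(name): name is "scene" or "top" or "wrist"; returns a dict with "color" (384x512x3 uint8, red, green, blue), "fx", "fy", "cx", "cy" (pixels), "k1" (the pictures are not rectified: a ray, as slopes to the right and down, at radius r is drawn at 1 + k1 r^2 times it, then the intrinsics apply), "R" (3x3) and "t" (3): a world point X has camera coordinates R X + t. Camera axes: x right, y down, z forward; pixel columns grow to the right and rows downward; lengths in m; the calibration is good to about 2 mm. A picture is of the moment at which its call begins. There is no depth.
- order.close_job(): hands the job in; it is judged then, once.
The state is a dict: "time_s": time; "joints": joint angles; "qvel": joint speeds; "joint_torque": joint torques, N m; "eef_pos": TCP position; "tcp_rot": TCP orientation; "wrist_force": force on the tool from outside, world axes, zero at the start; "ft_torque": the same for the moment, N m; "opening": finger opening in m; "gripper_force": force on a finger pad.
Only numpy, scipy, OpenCV 4.12 (cv2) and the standard library are available. Lean on these libraries where they do the work, as an engineer would, in place of code of your own. Each camera call takes 0.05 s, during which the arm holds its last target. There are 200 camera calls.

## Working session

There is one attempt and no reset: what is moved stays moved. The work goes in short steps, Python scripts to look and compute and a tool call to move; the robot and the scene stay as the last step left them, time stands still between calls to the robot, and variables do not carry over. Pictures are saved under pics/ and viewed, at most 10 in all, crops included, and the job is handed in when it is done.

Besides the shell and the picture viewer there is one more tool, called after "Request:" as name(argument=value, ...) on one line, values as JSON. drive_tool: Moves the arm, as the interface text tells. Its arguments: {"type":"object","properties":{"series":{"type":"array"},"grip_force":{"type":"number"}},"required":["series"]}

```bash
ls; mkdir -p pics; cat > h.py <<'E'
import numpy as np, cv2, pickle
from station import telemetry, vision, order
def grab(n,name):
    f=vision.grab_frame(n); pickle.dump(f,open(f'pics/{name}.pkl','wb'))
    cv2.imwrite(f'pics/{name}.png',cv2.cvtColor(f['color'],cv2.COLOR_RGB2BGR)); return f
def load(name): return pickle.load(open(f'pics/{name}.pkl','rb'))
def KD(f): return np.array([[f['fx'],0,f['cx']],[0,f['fy'],f['cy']],[0,0,1.]]),np.array([f['k1'],0,0,0.])
def ray(f,px,z):
    K,D=KD(f); u=cv2.undistortPoints(np.array(px,float).reshape(-1,1,2),K,D)[:,0]
    R=np.array(f['R']);C=-R.T@np.array(f['t']); d=np.c_[u,np.ones(len(u))]@R
    return C+d*((z-C[2])/d[:,2])[:,None]
def proj(f,X):
    K,D=KD(f); return cv2.projectPoints(np.array(X,float).reshape(-1,1,3),cv2.Rodrigues(np.array(f['R']))[0],np.array(f['t']),K,D)[0][:,0]
E
python3 - <<'E'
from h import *
a=grab('scene','s0');b=grab('top','t0')
im=np.vstack([cv2.imread('pics/s0.png'),cv2.imread('pics/t0.png')])
s=telemetry.read_state();print(s['time_s'],s['eef_pos'],np.round(s['tcp_rot'],3),s['opening'])
for f in(a,b):print(-np.array(f['R']).T@f['t'],f['fx'])
E
```

```text
pics
0.1 [0.18460433 0.51759845 0.23055282] [[-0.942  0.336 -0.001]
 [ 0.336  0.942 -0.001]
 [ 0.    -0.002 -1.   ]] 0.08545034892503275
[0.95137352 0.72110622 0.66506708] 429.5516686190363
[0.27219187 0.00864012 1.36029468] 455.1662400758739
```

View pics/t0.png

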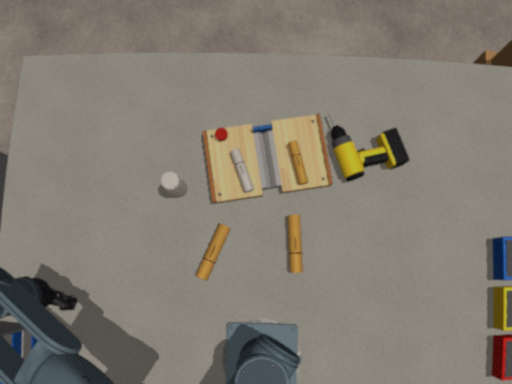

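View pics/s0.png

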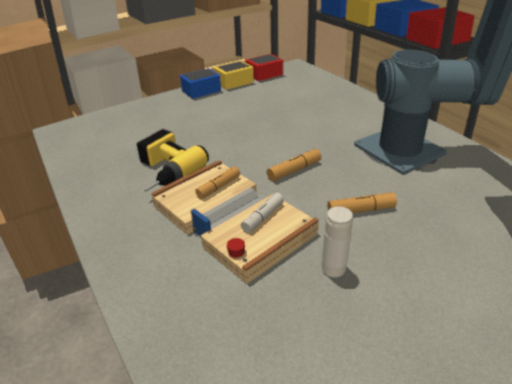

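Top view: the brass candidates are at (298,162), (294,243) and (214,251). The smallest is the one on the board at (298,162), and the description also says it starts on a board. The stop is at (262,127), the aluminium bar at (242,170), the tin at (221,134) and the can at (172,184). I'll confirm in an enlarged crop and measure.

```bash
cat > m.py <<'E'
from h import *
def comps(f,lo,hi,amin=25):
    hsv=cv2.cvtColor(f['color'],cv2.COLOR_RGB2HSV); m=cv2.inRange(hsv,lo,hi)
    c,_=cv2.findContours(m,cv2.RETR_EXTERNAL,cv2.CHAIN_APPROX_NONE)
    return [k for k in c if cv2.contourArea(k)>amin]
E
python3 - <<'E'
from m import *
f=load('t0')
hsv=cv2.cvtColor(f['color'],cv2.COLOR_RGB2HSV)
for n,(c,r) in dict(bar=(297,155),bar2=(301,172),big=(294,230),board=(315,150),batten=(324,140),blue=(262,128),vee=(262,160)).items(): print(n,hsv[r,c])
im=cv2.imread('pics/t0.png')[100:290,180:350]
cv2.imwrite('pics/c0.png',cv2.resize(im,None,fx=3.1,fy=3.1,interpolation=cv2.INTER_CUBIC))
E
```

```text
bar [ 18 160 159]
bar2 [ 19 165 179]
big [ 19 165 179]
board [ 19  99 188]
batten [ 13 108 144]
blue [106 167 122]
vee [ 12  18 143]
```

View pics/c0.png

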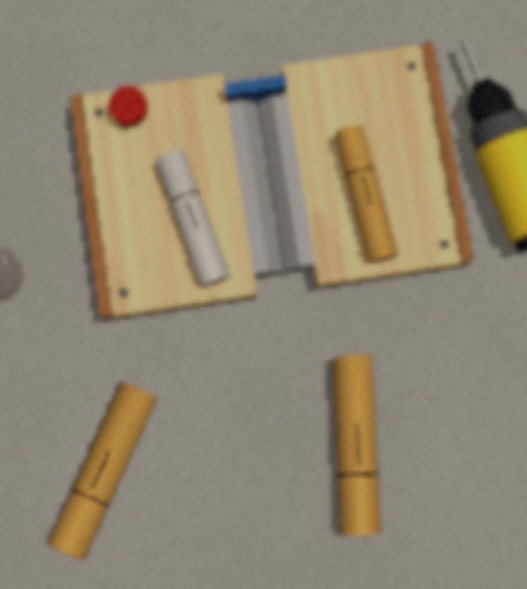

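The crop confirms it: the bar on the right board, at crop (366,193), is clearly shorter and thinner than the two on the bench. Next I'll measure the poses.

```bash
cat > p.py <<'E'
from m import *
def allp(f):
    hsv=cv2.cvtColor(f['color'],cv2.COLOR_RGB2HSV)
    m=cv2.inRange(hsv,(8,60,100),(30,135,255))
    c,_=cv2.findContours(m,cv2.RETR_EXTERNAL,cv2.CHAIN_APPROX_NONE)
    boards=[k for k in c if cv2.contourArea(k)>2000]
    return boards
E
python3 - <<'E'
from p import *
f=load('t0')
b=allp(f);print([cv2.contourArea(k) for k in b])
pts=np.vstack(b); 
q=ray(f,pts[:,0],.036)
r=cv2.minAreaRect((q[:,:2]*1000).astype(np.float32));print('boards',r)
for k in b:print('board',cv2.minAreaRect((ray(f,k[:,0],.036)[:,:2]*1000).astype(np.float32)))
for n,lo,hi,z in(('brass',(10,145,90),(25,255,255),.051),('blue',(98,120,60),(118,255,255),.064),('red',(172,120,60),(180,255,255),.06),('yel',(22,180,120),(32,255,255),.05)):
    for k in comps(f,lo,hi):
        q=ray(f,k[:,0],z)[:,:2]*1000
        print(n,cv2.contourArea(k),np.round(k[:,0].mean(0)),np.round(cv2.minAreaRect(q.astype(np.float32))[0],1),np.round(cv2.minAreaRect(q.astype(np.float32))[1:][0],1),round(cv2.minAreaRect(q.astype(np.float32))[2],1))
E
```

```text
[3212.5, 3587.0]
boards ((592.318603515625, -0.310821533203125), (229.5493621826172, 365.2625732421875), 10.25739574432373)
board ((573.44775390625, 103.73958587646484), (230.12449645996094, 152.97119140625), 10.825008392333984)
board ((610.2185668945312, -103.75420379638672), (228.140380859375, 155.25180053710938), 10.103302955627441)
brass 43.5 [503. 308.] [ 149.9 -718.8] [129.2  10.4] 0.4
brass 588.5 [212. 252.] [306.9 147.6] [ 33.5 162.7] 67.9
brass 574.0 [294. 243.] [337.8 -86.2] [161.2  32.9] 3.9
brass 262.0 [343. 160.] [ 584.6 -226.3] [101.   33.6] 17.3
brass 330.5 [297. 162.] [575.8 -91.4] [130.   26.7] 14.5
brass 152.0 [373. 152.] [ 609.5 -317.1] [108.8 109.2] 17.7
brass 104.0 [209. 166.] [556.8 169.8] [211.5   7.7] 10.4
brass 73.5 [324. 149.] [ 619.3 -169.5] [211.2   7.3] 10.1
blue 30.5 [ 33. 342.] [ 14.2 672.4] [16.4 32.8] 76.7
blue 146.0 [ 17. 342.] [  6.3 729.7] [66.6 27.4] 1.7
blue 502.0 [501. 258.] [ 301.8 -711.3] [ 61.2 126. ] 88.5
blue 53.0 [262. 128.] [672.   15.3] [15.  49.7] 10.6
yel 98.0 [505. 308.] [ 150.6 -734.6] [127.4  28. ] 0.5
yel 845.5 [367. 154.] [ 604.9 -293.1] [ 98.2 167.1] 15.6
```

Request:
drive_tool(series=[[-59.6,-47.5,0,0,0,0,1],[-59.6,-47.5,0,0,0,0,1],[-59.6,-47.5,0,0,0,0,1],[-59.6,-47.5,0,0,0,0,1],[-59.6,-47.5,0,0,0,0,1],[-59.6,-47.5,0,0,0,0,1],[-59.6,-47.5,0,0,0,0,1],[-59.6,-47.5,0,0,0,0,1]])

```text
time_s: 0.77
eef_pos: [0.3608, 0.2329, 0.2312]
tcp_rot: [[-0.942, 0.336, -0.0], [0.336, 0.942, -0.0], [0.0, -0.0, -1.0]]
wrist_force: [1.6, 0.2, -0.5]
opening: 0.0854
gripper_force: 0.0
```

```bash
cat > go.py <<'E'
from m import *
from scipy.spatial.transform import Rotation as Ro
O=np.array([.5869,-.0009]); YAW=np.radians(10.2)
def go(p,yawdeg):
    """row (cm, rotvec) from the present pose to TCP p with tool y at yawdeg, tool down"""
    s=telemetry.read_state(); R=np.array(s['tcp_rot']); a=np.radians(yawdeg)
    y=np.array([np.cos(a),np.sin(a),0]); z=np.array([0,0,-1.]); T=np.c_[np.cross(y,z),y,z]
    print(np.round(R.T@(np.array(p)-s['eef_pos'])*100,2),np.round(Ro.from_matrix(R.T@T).as_rotvec(),3))
def st(p):
    c,s_=np.cos(YAW),np.sin(YAW); d=np.array(p)[:2]-O; return np.array([c*d[0]+s_*d[1],-s_*d[0]+c*d[1]])
def wd(x,y,z): 
    c,s_=np.cos(YAW),np.sin(YAW); return [O[0]+c*x-s_*y,O[1]+s_*x+c*y,z]
def show():
    s=telemetry.read_state(); print(round(s['time_s'],2),np.round(s['eef_pos'],4),'st',np.round(st(s['eef_pos'])*1000,1),'yaw',np.round(np.degrees(np.arctan2(s['tcp_rot'][1][1],s['tcp_rot'][0][1])),2),np.round(s['wrist_force'],2),s['opening'])
E
python3 -c "
from go import *
show(); go([.586,-.130,.231],14.5)"
```

```text
0.77 [0.3608 0.2329 0.2312] st [-181.1  270.1] yaw 70.38 [ 1.59  0.16 -0.49] 0.08540938353889103
[-3.340e+01 -2.662e+01  2.000e-02] [-0.    -0.     0.975]
```

Request:
drive_tool(series=[[-33.4,-26.6,0,0,0,0.975,1],[-33.4,-26.6,0,0,0,0.975,1],[-33.4,-26.6,0,0,0,0.975,1],[-33.4,-26.6,0,0,0,0.975,1],[-33.4,-26.6,0,0,0,0.975,1],[-33.4,-26.6,0,0,0,0.975,1],[-33.4,-26.6,0,0,0,0.975,1],[-33.4,-26.6,0,0,0,0.975,1]])

```text
time_s: 1.43
eef_pos: [0.5367, -0.0505, 0.2309]
tcp_rot: [[-0.244, 0.97, -0.001], [0.97, 0.244, 0.0], [0.0, -0.0, -1.0]]
wrist_force: [1.2, 0.7, 0.2]
opening: 0.0856
gripper_force: 0.0
```

```bash
python3 -c "
from go import *
show(); go([.586,-.130,.231],14.5); grab('wrist','w0')"
```

```text
1.43 [ 0.5367 -0.0505  0.2309] st [-58.1 -39.9] yaw 14.11 [1.19 0.72 0.16] 0.08557379384308746
[-8.91  2.84 -0.01] [-0.    -0.    -0.007]
```

View pics/w0.png

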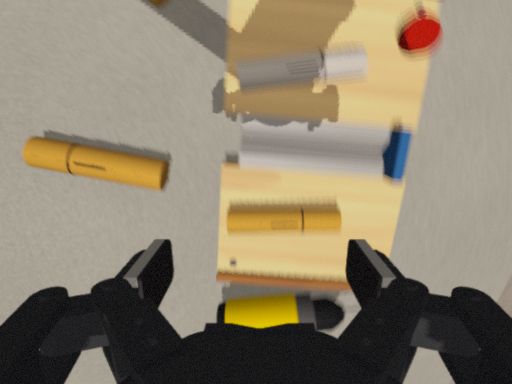

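The wrist view shows the brass bar at (284,218), the V near row 150, the blue stop at (398,155) and the tin at (420,33). There is slight motion blur, so I'll move alongside the bar, settle and re-measure.

Request:
drive_tool(series=[[-8.9,2.8,0,0,0,0,1],[-8.9,2.8,0,0,0,0,1],[-8.9,2.8,0,0,0,0,1],[-8.9,2.8,0,0,0,0,1],[-8.9,2.8,0,0,0,0,1],[-8.9,2.8,0,0,0,0,1]])

```text
time_s: 1.98
eef_pos: [0.5849, -0.1264, 0.2309]
tcp_rot: [[-0.251, 0.968, -0.001], [0.968, 0.251, 0.001], [0.001, -0.001, -1.0]]
wrist_force: [-0.2, -0.0, 0.2]
opening: 0.0853
gripper_force: 0.0
```

```bash
python3 - <<'E'
from go import *
show(); f=grab('wrist','w1')
def rect(k,z):
    r=cv2.minAreaRect((ray(f,k[:,0],z)[:,:2]*1000).astype(np.float32)); return np.round(r[0],1),np.round(r[1],1),round(r[2],1)
for k in comps(f,(10,145,60),(25,255,255),800): print('brass',cv2.contourArea(k),k[:,0].mean(0).round(),rect(k,.051))
for k in comps(f,(8,50,100),(30,138,255),3000): print('board',cv2.contourArea(k),k[:,0].mean(0).round(),rect(k,.036))
for k in comps(f,(98,120,40),(118,255,255),300): print('blue',cv2.contourArea(k),k[:,0].mean(0).round(),rect(k,.064))
# colour profile across V at station x=-20
p=proj(f,[wd(-.02,y/1000,.036) for y in range(-45,50,3)])
for y,q in zip(range(-45,50,3),p): 
    u,v=q.round().astype(int)
    if 0<=v<384 and 0<=u<512: print(y,u,v,f['color'][v,u])
E
```

```text
1.98 [ 0.5849 -0.1264  0.2309] st [ -24.2 -123.1] yaw 14.54 [-0.18 -0.03  0.22] 0.08529363176296345
brass 1404.5 [239. 251.] (array([ 582.3, -225.2]), array([99.4, 45. ]), 17.9)
brass 1489.5 [280. 217.] (array([ 621.7, -167.2]), array([212.,  12.]), 10.2)
brass 3109.0 [259. 143.] (array([575.1, -91.2]), array([134.8,  29.3]), 15.4)
brass 4315.5 [67. 89.] (array([362. , -85.4]), array([158.1,  34. ]), 3.8)
board 22633.5 [289. 154.] (array([ 612.8, -103.4]), array([224.4, 153.3]), 10.0)
board 6962.5 [303.  17.] (array([586.2,  40.9]), array([223.3,  46. ]), 15.2)
blue 1116.5 [379.  68.] (array([670.3,  13.1]), array([24.3, 59.3]), 9.9)
-45 268 104 [170 139  91]
-42 268 102 [166 136  90]
-39 268 99 [160 130  85]
-36 269 96 [162 132  88]
-33 269 93 [165 135  87]
-30 269 90 [151 131 104]
-27 269 87 [125 123 118]
-24 270 85 [125 120 116]
-21 270 82 [123 119 114]
-18 270 79 [124 120 115]
-15 270 76 [121 116 110]
-12 271 73 [114 109 104]
-9 271 70 [114 109 101]
-6 271 67 [112 108 101]
-3 271 64 [123 119 114]
0 271 61 [95 88 86]
3 272 58 [97 92 90]
6 272 55 [101  96  92]
9 272 52 [99 95 90]
12 272 49 [97 93 87]
15 273 46 [116 112 110]
18 273 43 [126 121 117]
21 273 40 [123 121 117]
24 273 37 [126 122 117]
27 274 34 [127 124 117]
30 274 31 [149 129 100]
33 274 28 [164 136  88]
36 274 25 [165 134  91]
39 275 22 [165 136  88]
42 275 19 [166 135  89]
45 275 16 [170 140  93]
48 275 13 [170 139  94]
```

View pics/w1.png

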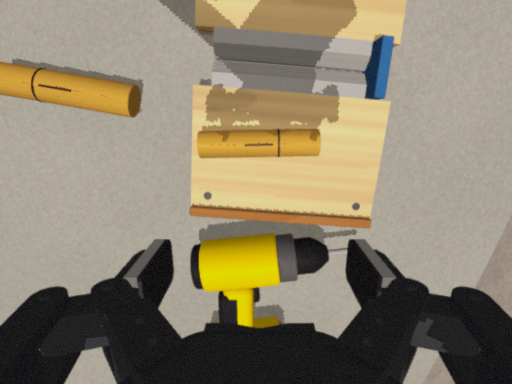

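The wrist view agrees with the top view: the V-block edges fall at ±30 and the bar is at (259,143), 87 mm from the V and turned about 5° from it. I'll lower the open fingers beside it.

Request:
drive_tool(series=[[-0.4,-0.2,4,0,0,0,1],[-0.4,-0.2,8,0,0,0,1],[-0.4,-0.2,12,0,0,0,1],[-0.4,-0.2,15.5,0,0,0,1],[-0.4,-0.2,18,0,0,0,1],[-0.4,-0.2,19.4,0,0,0,1],[-0.4,-0.2,19.8,0,0,0,1],[-0.4,-0.2,19.8,0,0,0,1]])

```text
time_s: 2.7
eef_pos: [0.5838, -0.1305, 0.0326]
tcp_rot: [[-0.252, 0.968, -0.002], [0.968, 0.252, 0.001], [0.002, -0.002, -1.0]]
wrist_force: [-0.4, -0.3, 0.0]
opening: 0.0852
gripper_force: 0.0
```

```bash
python3 -c "
from go import *
show(); print(st([.5753,-.0913])); go(wd(-.030,-.0869-.026,.033),10.2)"
```

```text
2.7 [ 0.5838 -0.1305  0.0326] st [ -26. -127.] yaw 14.58 [-0.38 -0.33  0.05] 0.08521416569769583
[-0.02742513 -0.0869171 ]
[ 1.44 -0.29 -0.03] [-0.002 -0.001  0.076]
```

Request:
drive_tool(series=[[0.5,-0.1,0,0,0,0,1],[1.0,-0.1,0,0,0,0,1],[1.3,-0.1,0,0,0,0.01,1],[1.6,-0.1,0,0,0,0.025,1],[1.9,-0.1,0,0,0,0.04,1],[2.2,-0.1,0,0,0,0.055,1],[2.5,-0.1,0,0,0,0.07,1],[2.8,-0.1,0,0,0,0.076,1]])

```text
time_s: 3.37
eef_pos: [0.5767, -0.1048, 0.0334]
tcp_rot: [[-0.175, 0.985, 0.0], [0.985, 0.175, 0.0], [0.0, 0.0, -1.0]]
wrist_force: [-0.7, -0.4, -0.6]
opening: 0.0858
gripper_force: 0.2
```

```bash
cat > look.py <<'E'
from go import *
import sys
def look(n,z=.051):
    show(); f=grab('wrist',n)
    for k in comps(f,(10,145,40),(25,255,255),800):
        r=cv2.minAreaRect((ray(f,k[:,0],z)[:,:2]*1000).astype(np.float32))
        print('brass',k[:,0].mean(0).round(),np.round(r[0],1),np.round(r[1],1),round(r[2],1),'st',np.round(st(np.array(r[0])/1000)*1000,1))
if __name__=='__main__': look(sys.argv[1])
E
python3 look.py w2
```

```text
3.37 [ 0.5767 -0.1048  0.0334] st [ -28.5 -100.5] yaw 10.06 [-0.65 -0.38 -0.59] 0.08584281108599262
brass [207. 204.] [546.5 -82.1] [95.7 31.1] 15.2 st [-54.2 -72.8]
brass [359. 191.] [616.5 -63.1] [50.1 31.1] 15.2 st [ 18.2 -66.5]
brass [  7. 151.] [458.3 -73.1] [28.5  9.8] 87.1 st [-139.4  -48.3]
```

View pics/w2.png

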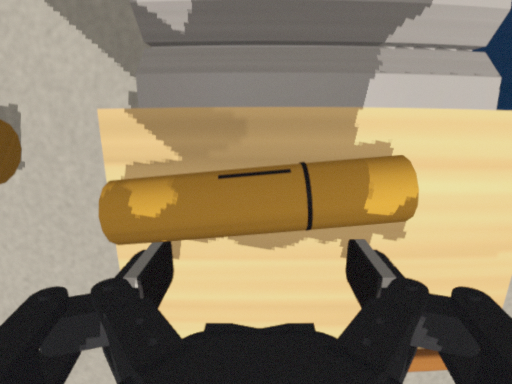

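The wrist view shows the bar (110–415, around row 200) rolled forward but still 5° skewed, with the left (near) finger in contact. Continuing to push should square it up.

Request:
drive_tool(series=[[0.3,0,0,0,0,0,1],[0.6,0,0,0,0,0,1],[0.9,0,0,0,0,0,1],[1.2,0,0,0,0,0,1],[1.5,0,0,0,0,0,1],[1.8,0,0,0,0,0,1],[2.1,0,0,0,0,0,1],[2.4,0,0,0,0,0,1]])

```text
time_s: 4.08
eef_pos: [0.5725, -0.0812, 0.0333]
tcp_rot: [[-0.176, 0.984, 0.0], [0.984, 0.176, -0.0], [-0.0, 0.0, -1.0]]
wrist_force: [0.0, -0.3, -0.8]
opening: 0.085
gripper_force: 0.2
```

```bash
python3 look.py w3
```

```text
4.08 [ 0.5725 -0.0812  0.0333] st [-28.4 -76.5] yaw 10.14 [ 0.04 -0.34 -0.84] 0.08504199411814034
brass [203. 205.] [540. -59.] [95.8 31.3] 15.2 st [-56.4 -48.8]
brass [ 10. 191.] [454.8 -69.3] [32.2 13.5] 86.2 st [-142.1  -44. ]
brass [354. 193.] [610.5 -40.1] [50.1 31. ] 14.9 st [ 16.3 -42.8]
```

Request:
drive_tool(series=[[0.3,0,0,0,0,0,1],[0.6,0,0,0,0,0,1],[0.9,0,0,0,0,0,1],[1.2,0,0,0,0,0,1],[1.5,0,0,0,0,0,1],[1.8,0,0,0,0,0,1],[2.1,0,0,0,0,0,1],[2.4,0,0,0,0,0,1]])

```text
time_s: 4.8
eef_pos: [0.5683, -0.0576, 0.0333]
tcp_rot: [[-0.176, 0.984, 0.0], [0.984, 0.176, -0.0], [-0.0, 0.0, -1.0]]
wrist_force: [0.6, -0.4, 0.7]
opening: 0.0856
gripper_force: 0.2
```

```bash
python3 look.py w4
```

```text
4.8 [ 0.5683 -0.0576  0.0333] st [-28.4 -52.5] yaw 10.15 [ 0.64 -0.41  0.66] 0.0856186070420036
brass [ 13. 229.] [451.2 -65.3] [35.9 17.6] 85.2 st [-145.   -39.3]
brass [198. 206.] [533.9 -36.3] [95.5 30.9] 14.6 st [-58.4 -25.5]
brass [350. 195.] [604.5 -17.8] [49.5 31. ] 14.9 st [ 14.3 -19.8]
```

View pics/w4.png

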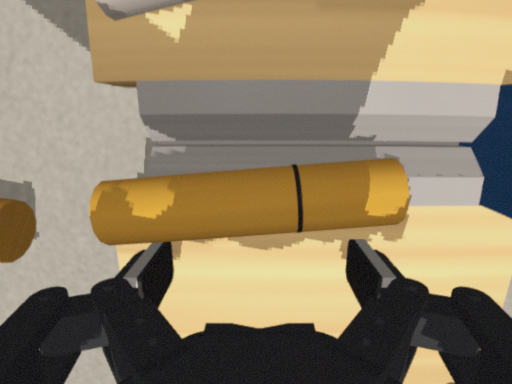

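The bar (95–408, around row 200) is now at the edge of the V, with its right end leading. I'll keep pushing its left end in.

Request:
drive_tool(series=[[0.25,0,0,0,0,0,1],[0.5,0,0,0,0,0,1],[0.75,0,0,0,0,0,1],[1.0,0,0,0,0,0,1],[1.25,0,0,0,0,0,1],[1.5,0,0,0,0,0,1],[1.75,0,0,0,0,0,1],[2.0,0,0,0,0,0,1]])

```text
time_s: 5.52
eef_pos: [0.5647, -0.0379, 0.0333]
tcp_rot: [[-0.176, 0.984, -0.0], [0.984, 0.176, 0.0], [0.0, -0.0, -1.0]]
wrist_force: [0.2, -0.1, 0.8]
opening: 0.0853
gripper_force: 0.0
```

```bash
python3 -c "
from look import *
look('w5',.042)"
```

```text
5.52 [ 0.5647 -0.0379  0.0333] st [-28.4 -32.5] yaw 10.14 [ 0.17 -0.06  0.76] 0.08531856729330627
brass [ 16. 258.] [440.4 -68.4] [42.2 22.7] 84.5 st [-156.1  -40.5]
brass [343. 190.] [600.5   1.4] [49.1 29.9] 10.7 st [13.8 -0.2]
brass [199. 190.] [529.  -11.6] [95.2 30.3] 10.4 st [-58.8  -0.3]
```

View pics/w5.png

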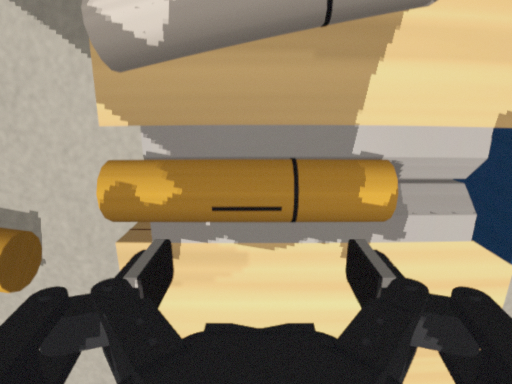

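The bar is seated in the V, at st y≈0 and parallel to it, with its near end at x≈-98. I'll back off, lift, shut the fingers and go behind the near end.

Request:
drive_tool(series=[[-0.8,0,0,0,0,0,1],[-0.8,0,-3,0,0,0,1],[-0.8,0,-7,0,0,0,1],[-0.8,-2,-8,0,0,0,0],[0.5,-5,-8,0,0,0,-1],[2,-8,-8,0,0,0,-1],[3.25,-10.9,-8,0,0,0,-1],[3.25,-10.9,-8,0,0,0,-1]], grip_force=40)

```text
time_s: 6.23
eef_pos: [0.4449, -0.0236, 0.1123]
tcp_rot: [[-0.177, 0.984, -0.007], [0.984, 0.177, 0.002], [0.003, -0.007, -1.0]]
wrist_force: [-0.9, 0.8, -0.7]
opening: 0.0256
gripper_force: 0.0
```

Request:
drive_tool(series=[[0,0,0,0,0,0,-1],[0,0,0,0,0,0,-1],[0,0,0,0,0,0,-1],[0,0,0,0,0,0,-1]])

```text
time_s: 6.57
eef_pos: [0.4531, -0.0261, 0.1135]
tcp_rot: [[-0.176, 0.984, 0.001], [0.984, 0.176, -0.0], [-0.001, 0.001, -1.0]]
wrist_force: [-0.6, -0.6, -0.7]
opening: -0.0002
gripper_force: 0.0
```

```bash
python3 -c "
from look import *
look('w6',.042); go(wd(-.137,0,.041),10.2)
f=grab('scene','s1')
"
```

```text
6.57 [ 0.4531 -0.0261  0.1135] st [-136.1   -1.1] yaw 10.12 [-0.56 -0.58 -0.67] -0.0002384158759154376
brass [118. 241.] [341.5 -77.2] [168.4  39. ] 3.4 st [-255.   -31.6]
brass [392. 203.] [559.2  -6.7] [143.   30.6] 10.2 st [-28.3  -0.8]
[ 0.09 -0.07  7.23] [ 0.001  0.    -0.001]
```

View pics/w6.png

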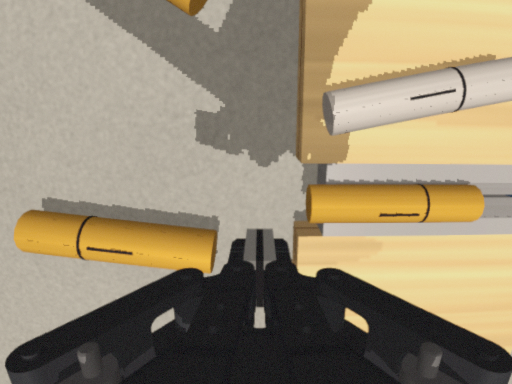

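The wrist view shows the near end of the bar at (306,203), straight ahead of the shut fingers at (260,240). The path is clear, so I'll lower and approach.

Request:
drive_tool(series=[[0.1,0,3,0,0,0,-1],[0.1,0,6,0,0,0,-1],[0.1,0,7.2,0,0,0,-1],[0.1,0.5,7.2,0,0,0,-1],[0.1,1.0,7.2,0,0,0,-1],[0.1,1.4,7.2,0,0,0,-1],[0.1,1.7,7.2,0,0,0,-1],[0.1,2.0,7.2,0,0,0,-1]])

```text
time_s: 7.33
eef_pos: [0.4729, -0.0211, 0.0424]
tcp_rot: [[-0.176, 0.984, 0.002], [0.984, 0.176, -0.001], [-0.001, 0.002, -1.0]]
wrist_force: [0.1, 0.2, -0.6]
opening: 0.0003
gripper_force: 0.0
```

Request:
drive_tool(series=[[0,0.3,0,0,0,0,-1],[0,0.6,0,0,0,0,-1],[0,0.9,0,0,0,0,-1],[0,1.2,0,0,0,0,-1],[0,1.5,0,0,0,0,-1],[0,1.8,0,0,0,0,-1],[0,2.1,0,0,0,0,-1],[0,2.4,0,0,0,0,-1]])

```text
time_s: 8.0
eef_pos: [0.495, -0.0165, 0.0412]
tcp_rot: [[-0.176, 0.984, -0.0], [0.984, 0.176, 0.0], [0.0, -0.0, -1.0]]
wrist_force: [-3.5, 1.3, 0.8]
opening: -0.0
gripper_force: 1.6
```

```bash
python3 -c "
from look import *
look('w7',.042)"
```

```text
8.0 [ 0.495  -0.0165  0.0412] st [-93.2   0.9] yaw 10.14 [-3.48  1.27  0.79] -6.016998071563006e-06
brass [ 57. 290.] [391.6 -68.4] [90.4 42.3] 3.6 st [-204.2  -31.9]
brass [483. 245.] [616.3   3.8] [44.5 32.1] 9.6 st [29.8 -0.5]
brass [370. 246.] [556.4  -7.2] [97.5 33.1] 10.3 st [-31.1  -0.8]
```

View pics/w7.png

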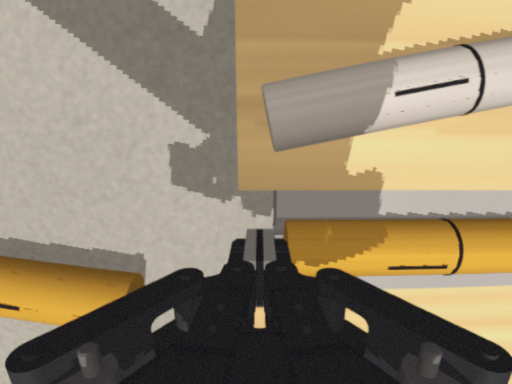

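Fingers are touching the near end (286,248), and the bar is sliding at about 3.7 N. I'll continue, slowing towards the stop.

Request:
drive_tool(series=[[0,0.3,0,0,0,0,-1],[0,0.6,0,0,0,0,-1],[0,0.9,0,0,0,0,-1],[0,1.2,0,0,0,0,-1],[0,1.5,0,0,0,0,-1],[0,1.8,0,0,0,0,-1],[0,2.1,0,0,0,0,-1],[0,2.4,0,0,0,0,-1]])

```text
time_s: 8.72
eef_pos: [0.5188, -0.0124, 0.0412]
tcp_rot: [[-0.176, 0.984, -0.0], [0.984, 0.176, 0.0], [0.0, -0.0, -1.0]]
wrist_force: [-2.9, 0.4, 0.1]
opening: -0.0001
gripper_force: 1.2
```

Request:
drive_tool(series=[[0,0.1,0,0,0,0,-1],[0,0.2,0,0,0,0,-1],[0,0.3,0,0,0,0,-1],[0,0.4,0,0,0,0,-1],[0,0.5,0,0,0,0,-1],[0,0.6,0,0,0,0,-1]])

```text
time_s: 9.22
eef_pos: [0.5245, -0.0115, 0.0413]
tcp_rot: [[-0.176, 0.984, -0.0], [0.984, 0.176, -0.0], [-0.0, -0.0, -1.0]]
wrist_force: [-1.8, -0.8, -0.2]
opening: -0.0003
gripper_force: 1.2
```

```bash
python3 - <<'E'
from go import *
show(); f=grab('top','t1'); grab('scene','s2')
for k in comps(f,(10,145,60),(25,255,255),100):
    r=cv2.minAreaRect((ray(f,k[:,0],.045)[:,:2]*1000).astype(np.float32)); print(np.round(r[0],1),np.round(r[1],1),'st',np.round(st(np.array(r[0])/1000)*1000,1))
E
```

```text
9.22 [ 0.5245 -0.0115  0.0413] st [-63.3   0.7] yaw 10.14 [-1.82 -0.76 -0.23] -0.00029561577655376974
[ 151.7 -708.7] [ 37.3 126.5] st [-553.7 -619.5]
[338.1 -86.6] [161.5  32.7] st [-260.   -40.2]
[ 586.1 -229.8] [101.  35.] st [ -41.4 -225.1]
[ 610.3 -319.7] [108.3 116.7] st [ -33.4 -317.9]
```

Now 1 mm steps until the force rises.

Request:
drive_tool(series=[[0,0.1,0,0,0,0,-1],[0,0.2,0,0,0,0,-1],[0,0.3,0,0,0,0,-1],[0,0.3,0,0,0,0,-1]])

```text
time_s: 9.65
eef_pos: [0.5277, -0.0109, 0.0413]
tcp_rot: [[-0.176, 0.984, 0.0], [0.984, 0.176, -0.0], [-0.0, 0.0, -1.0]]
wrist_force: [-2.1, -0.4, 0.2]
opening: -0.0
gripper_force: 0.8
```

Request:
drive_tool(series=[[0,0.05,0,0,0,0,-1],[0,0.1,0,0,0,0,-1],[0,0.1,0,0,0,0,-1]])

```text
time_s: 9.9
eef_pos: [0.5285, -0.0107, 0.0413]
tcp_rot: [[-0.176, 0.984, 0.0], [0.984, 0.176, -0.0], [-0.0, 0.0, -1.0]]
wrist_force: [-2.4, -0.9, 0.5]
opening: -0.0002
gripper_force: 1.1
```

Request:
drive_tool(series=[[0,0.05,0,0,0,0,-1],[0,0.1,0,0,0,0,-1],[0,0.15,0,0,0,0,-1],[0,0.15,0,0,0,0,-1]])

```text
time_s: 10.23
eef_pos: [0.5296, -0.0105, 0.0413]
tcp_rot: [[-0.176, 0.984, -0.001], [0.984, 0.176, -0.0], [0.0, -0.001, -1.0]]
wrist_force: [-3.9, -1.2, 0.9]
opening: 0.0003
gripper_force: 2.1
```

Request:
drive_tool(series=[[0,0.05,0,0,0,0,-1],[0,0.1,0,0,0,0,-1],[0,0.1,0,0,0,0,-1]])

```text
time_s: 10.48
eef_pos: [0.5296, -0.0104, 0.0412]
tcp_rot: [[-0.176, 0.984, -0.003], [0.984, 0.176, -0.0], [0.0, -0.003, -1.0]]
wrist_force: [-7.6, -2.6, 3.4]
opening: 0.0003
gripper_force: 3.6
```

```bash
python3 - <<'E'
from look import *
look('w8',.042); f=grab('scene','s3')
im=cv2.imread('pics/s3.png')[150:290,130:330]; w=cv2.imread('pics/w8.png')
im=cv2.resize(im,None,fx=3.5,fy=3.5,interpolation=cv2.INTER_CUBIC); cv2.imwrite('pics/c3.png',im)
E
```

```text
10.48 [ 0.5296 -0.0104  0.0412] st [-58.1   0.8] yaw 10.16 [-7.56 -2.58  3.37] 0.00025662350878600366
brass [ 43. 293.] [412.5 -66.6] [63.6 43.5] 2.7 st [-183.2  -33.7]
brass [483. 245.] [650.8   9.9] [44.4 32.5] 9.8 st [64.8 -0.6]
brass [370. 246.] [590.9  -1. ] [97.3 33. ] 10.4 st [ 4.  -0.8]
```

View pics/c3.png

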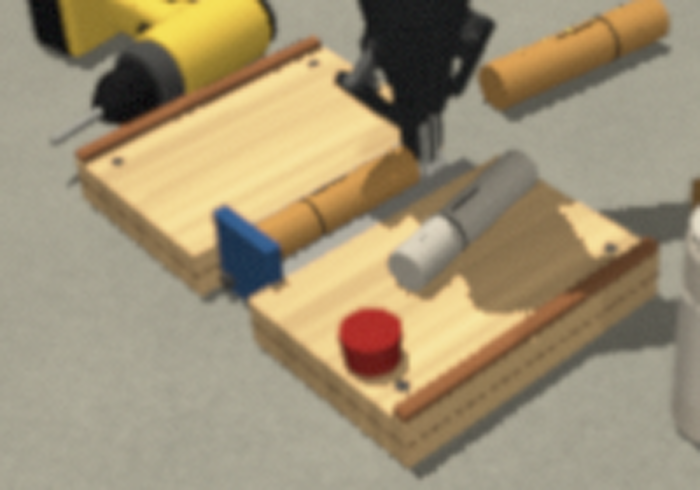

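Force rose to 8 N while the TCP stayed put, and the crop shows the bar's end at the blue stop (265,235), so it is butted. I'll withdraw, first straight back and then up.

Request:
drive_tool(series=[[0,-0.2,0,0,0,0,-1],[0,-0.6,0,0,0,0,-1],[0,-1.5,0,0,0,0,-1],[0,-3,0,0,0,0,-1],[0,-5,-2,0,0,0,-1],[0,-6,-6,0,0,0,-1],[0,-8,-10,0,0,0,-1],[0,-10,-14,0,0,0,-1]])

```text
time_s: 11.25
eef_pos: [0.434, -0.0273, 0.1771]
tcp_rot: [[-0.176, 0.984, 0.0], [0.984, 0.176, 0.0], [0.0, 0.0, -1.0]]
wrist_force: [1.5, -0.6, 0.7]
opening: 0.0002
gripper_force: 0.0
```

Request:
drive_tool(series=[[0,-4,-4,0,0,0,-1],[0,-8,-7,0,0,0,-1],[0,-10,-8,0,0,0,-1],[0,-10,-8,0,0,0,-1],[0,-10,-8,0,0,0,-1]])

```text
time_s: 11.67
eef_pos: [0.3362, -0.0454, 0.2576]
tcp_rot: [[-0.174, 0.985, 0.006], [0.985, 0.174, -0.003], [-0.004, 0.005, -1.0]]
wrist_force: [0.4, 0.6, 0.2]
opening: -0.0001
gripper_force: 0.0
```

```bash
python3 - <<'E'
from look import *
look('w9',.042)
for n in('t0','top'):
    f=load(n) if n=='t0' else grab('top','t2')
    for lab,lo,hi,z in(('brass',(10,145,60),(25,255,255),.047),('red',(170,120,60),(180,255,255),.06),('yel',(22,180,120),(32,255,255),.05)):
        for k in comps(f,lo,hi,25):
            r=cv2.minAreaRect((ray(f,k[:,0],z)[:,:2]*1000).astype(np.float32)); s=st(np.array(r[0])/1000)*1000
            if abs(s[0])<130 and s[1]>-300: print(n,lab,np.round(r[1]),round(r[2],1),'st',np.round(s,1))
a=load('t0')['color'];b=load('t2')['color']
d=cv2.absdiff(a,b).max(2)[100:215,150:420]>40
ys,xs=np.nonzero(d);print('changed px cols',np.histogram(xs+150,bins=range(150,421,15)))
E
```

```text
11.67 [ 0.3362 -0.0454  0.2576] st [-254.6    0.6] yaw 10.04 [0.41 0.59 0.22] -0.00011354962602872493
brass [442. 286.] [ 630.  -168.7] [204.   15.2] 10.1 st [  12.7 -172.8]
brass [254. 197.] [338.  -81.5] [164.3  36.4] 3.6 st [-259.2  -35.2]
brass [467. 169.] [601.    1.8] [130.9  28.2] 9.9 st [14.4  0.2]
brass [452.  20.] [525.5 164.4] [148.8  11.6] 10.3 st [-31.2 173.5]
brass [286.  17.] [335.5 133.3] [ 37.  102.8] 67.6 st [-223.6  176.6]
t0 brass [100.  41.] 23.8 st [ -42.1 -225.8]
t0 brass [130.  27.] 14.5 st [-26.1 -87.5]
t0 brass [212.   8.] 10.4 st [  1.5 173.7]
t0 brass [212.   7.] 10.1 st [   3.  -172.4]
t0 yel [ 98. 167.] 15.6 st [ -34.1 -290.8]
top brass [101.  34.] 19.0 st [ -41.8 -223.6]
top brass [212.   8.] 10.5 st [  1.5 173.6]
top brass [130.  23.] 10.5 st [20.8  0.5]
top brass [212.   7.] 10.4 st [   3.  -172.2]
top yel [101. 166.] 16.8 st [ -35.2 -291. ]
changed px cols (array([  0,   0,   0,   0,   0,   0,   0, 500, 356, 617, 280,  25,   0,
         0,   0,   0,   0,   0]), array([150, 165, 180, 195, 210, 225, 240, 255, 270, 285, 300, 315, 330,
       345, 360, 375, 390, 405, 420]))
```

```bash
python3 - <<'E'
from go import *
t=load('t2'); K=range(74,100,2)
for x in K:
    u,v=proj(t,[wd(x/1000,0,.055)])[0]; print(x,cv2.getRectSubPix(t['color'],(1,1),(float(u),float(v)))[0,0],end=' ')
print()
# x of bar edges / blue edges in the scene view, along the bar's top line
s=grab('scene','s4')
for x in range(-56,100,3):
    u,v=proj(s,[wd(x/1000,0,.057)])[0]; print(x,cv2.getRectSubPix(s['color'],(1,1),(float(u),float(v)))[0,0],end=' ')
E
```

```text
74 [183 140  66] 76 [182 139  66] 78 [182 139  65] 80 [179 136  66] 82 [171 130  68] 84 [157 120  72] 86 [126 104  88] 88 [ 95  92 105] 90 [ 67  89 124] 92 [ 55  89 133] 94 [ 50  91 137] 96 [ 64  97 138] 98 [ 85 107 137] 
-56 [168 161 148] -53 [168 162 148] -50 [166 162 149] -47 [169 161 144] -44 [173 157 134] -41 [188 155 112] -38 [192 149  95] -35 [193 149  91] -32 [196 149  88] -29 [197 151  91] -26 [196 150  91] -23 [196 150  90] -20 [195 149  89] -17 [198 151  91] -14 [198 150  90] -11 [196 148  87] -8 [196 149  87] -5 [199 150  87] -2 [198 152  91] 1 [198 151  88] 4 [196 150  89] 7 [183 140  85] 10 [173 133  82] 13 [164 127  78] 16 [171 132  80] 19 [169 129  80] 22 [175 133  81] 25 [165 127  79] 28 [156 120  74] 31 [164 127  79] 34 [165 128  79] 37 [182 140  86] 40 [177 136  82] 43 [163 125  77] 46 [180 137  83] 49 [198 150  86] 52 [204 154  89] 55 [204 156  90] 58 [205 156  92] 61 [205 155  89] 64 [206 156  92] 67 [207 158  94] 70 [207 157  92] 73 [207 157  92] 76 [206 155  89] 79 [196 150  93] 82 [156 131 109] 85 [ 86 102 130] 88 [ 56  91 134] 91 [ 50  88 131] 94 [ 42  74 111] 97 [31 55 82]
```

The colour runs straight from brass to blue with no gap, so the bar is butted. Handing in.

```bash
python3 -c "
from station import order
print(order.close_job())"
```

```text
the job is handed in; nothing more can be done
None
```

The brass bar lies in the V, butted against the blue stop, and the hand is clear. The before-and-after top views show no change beyond the bar's own area; I handed the job in at about 12 s. I viewed 11 pictures, one over your limit of 10.

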